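# Register a tile and present the printing plate over it

### The job

Get the tile ready for printing: first push the plain tile on the plywood jig board snug and square against both aluminium fences. Then swing the blue case's cover flap up past upright so that it stays open, draw out the brass printing plate hidden inside by its wooden grip, and finish while holding it still and level, centred about 8 cm above the tile and squared up with the tile's edges. Leave the tile snug against the fences, the flap open, and do not disturb the two paint pots at the back.

Things in the scene. Friction and masses are not known exactly. Their poses are not given: they have to be found in the camera images.
- jig: Fixed jig: plywood board 280 x 280 mm, 8 mm thick (spans -155.5 to +124.5 mm in its x and y), with two aluminium fences 20 mm wide, 190 mm long, 12 mm above the board. Origin: on the bench under the centre of the tile's home. Back fence face at its x = +100.5 mm, side fence face at its y = +100.5 mm: push the tile to +x and +y. Left or right of the robot's middle, turned up to 0.2 rad.
- tile: Plain off-white biscuit tile, 201 x 201 x 9 mm, 0.6 kg, lying loose on the waxed jig board (slides with about 2 N). Origin: centre of its underside; axes along its edges, z up. Registered, its origin is at x = 0, y = 0, z = 8 mm of the jig, unturned. It starts 16 to 30 mm short of each fence and up to 0.05 rad askew of the jig.
- case: Fixed blue case, 150 (x) x 170 (y) x 50 mm high without its flap. Origin: centre of its underside; its +x side (away from the robot) carries the hinge. Inside: a well 126 x 146 mm whose floor is at z = 6 mm. Turned by up to 0.25 rad.
- flap (a joint): Angle of the case's cover flap (rad): 0 shut (start), 1.57 upright, 1.85 fully open, leaning back against its stop. The flap weighs 0.22 kg, is 150 x 170 x 6 mm, and its top is 57 mm above the bench when shut. It falls shut when let go before upright, and falls on open when let go past upright.
- flap_bar (a point): Centre of the flap's round steel pull bar, 10 mm thick, 90 mm long, along the case's y, on two side arms in the flap's plane, 42 mm beyond its front edge, 192 mm from the hinge and 4 mm above the hinge line (shut: x = -117 mm, z = 54 mm of the case). Free on both sides: pinch it from above, fingers closing along the case's x; it turns in the fingers as the flap swings.
- flap_hinge (a point): Centre of the flap's hinge line on the case: x = +75 mm, y = 0, z = 50 mm of the case; the line runs along the case's y.
- plate: Loose brass printing plate, 120 (x) x 140 (y) x 6 mm, 0.2 kg, lying flat in the case's well (3 mm play all round), hidden until the flap is open. Origin: centre of its underside. An upright wooden grip stands in its middle: 16 mm thick (x), 70 mm long (y), its top 40 mm above the underside.
- glaze_pot: Bystander: blue-lidded paint pot, 64 mm across, 70 mm high, at the back. Origin: centre of its underside. Leave alone.
- clay_pot: Bystander: black-lidded paint pot, 60 mm across, 62 mm high, at the back. Origin: centre of its underside. Leave alone.

How it is judged:
By the outcome, as a careful person would: the job done as asked, in the order asked, and still so for the second after the job is handed in, while the arm keeps its last pose, push and grip.
It also fails if it takes over 72 s, if anything falls off the work surface, if the arm or the gripper's body presses on something with over 40 N, if the wrist force passes 120 N, or if a joint passes its speed limit or range.

### The arm

A 6-joint arm with a two-finger parallel gripper is mounted at the origin on a cart in front of the work surface, level with it; the furniture and walls round the work are solid. World frame = base frame: x ahead of the robot, y to its left, z up, the work surface at z = 0. Lengths are in m, angles in degrees, forces in N, time in s.
With the tool pointing down it reaches from about 0.25 to 0.725 m from the base axis. Payload 9.7 kg.
Tool frame: the origin (TCP) lies at the very end of the fingers, on their centre line; the grasp point (between the pads) lies 19 mm behind it; y points along the fingers, x is the direction in which the jaws open and shut, and the axes are right-handed (so a half turn about y gives the same grasp; the last joint's range is limited). The gripper opens to 85 mm and grips with 20 to 120 N. Pads are 22 mm wide; open, the fingers measure 114 mm over their backs; the gripper's body (76 mm by 85 mm) begins 54 mm behind the grasp point. The pads swing forward as they close: fully open they stand 13 mm farther back than shut.
Start: joints at [64.973, 4.979, 10.078, 95.1, 0, 90], TCP at [0.233, 0.498, 0.209] pointing down, gripper open.
Joint ranges: [-179.16, 179.16], [-48.56, 103.87], [-65.8, 70.77], [-126.05, 130.52], [-82.76, 87.17], [-180, 180]. Speed limits (degrees/s): [127.2, 127.2, 147.25, 180, 180, 180].

### API

Orientations are given as [roll, pitch, yaw] about the fixed x, y, z axes, in that order (R = Rz(yaw) Ry(pitch) Rx(roll)).
In Python, from workcell import bot gives the robot as it stands.
- The arm moves only by the shell command python3 -m jog 'ROWS' [FORCE]. ROWS is JSON, a list of rows, each a list of 7 numbers: the closure, from 0 (fully open) to 1 (shut), then the shift along the world's x, y, z in units of 25 mm (1.0 is 25 mm), then the turn, a rotation vector about the world's x, y, z in units of 5 degrees (1.0 is 5 degrees). A call has 1 to 5 rows; each row is the pose to reach, as a shift and turn from the pose commanded when the call began; what a row does not reach only later rows make up. A row lasts 1/10 s, in which the tool goes at most 50 mm and 8.59 degrees, less where a joint would pass 70% of its speed; a pose out of reach is approached as far as the arm can. A call with a gripper value outside its range is refused whole. The fingers move at their own pace and stop on an object; FORCE is the grip in N (left out, the last holds). Time passes only in rows, so rows that repeat a pose let the fingers close. It gives the time, the measured TCP pose, the force and the opening at its end, in the units of the state.
- bot.get_obs(): the state, without advancing time (a new reading comes with each control period).
- bot.camera(name): name is "side" or "top" or "wrist"; returns (picture, depth): 420x560x3 uint8, red, green, blue; 420x560 float32, m along the optical axis (not along the pixel's ray), 0 where there is no reading.
- bot.camera_model(name): a dict with "fx", "fy", "cx", "cy" (pixels), "rvec" (rotation vector, rad) and "tvec" (3), from world to camera coordinates, as OpenCV has them; the wrist camera has in their place "tool_from_camera" (4x4, takes a point from camera to tool coordinates, whose origin is the TCP and whose axes are the tool frame's). Camera axes: x right, y down, z forward; pixel columns grow to the right and rows downward; lengths in m; the calibration is good to about 2 mm. A picture is of the moment at which its call begins: read the wrist's pose just before it. camera_model takes no time and is no camera call.
- bot.job_done(): hands the job in, once; it reports no verdict.
Trained networks look in the newest picture that a camera, given by its name, has taken for a name from the list of things; names that differ only in an ending like _2 or _b are one class to them, and where a whole thing is asked for, a point or a joint stands for the part that bears it (a point fixed in the world has none). Each returns a list of dicts, best first, with "conf" (0 to 1); they miss things now and then, are a little off and sometimes report something else, mostly with a low value. They report only what shows in the picture. A call takes as long as a camera call.
- bot.regions_of(camera, label): "pixels" (420x560 bool, what is visible of it) and "point" ([row, column] in pixels, amid what is visible of it).
The state is a dict: "time": time; "q": joint angles; "qd": joint speeds; "joint_efforts": joint torques, N m; "ee_pos": TCP position; "tcp_rot": TCP orientation; "wrist_force": force on the tool from outside, world axes, zero at the start; "torque": the same for the moment, N m; "opening": finger opening in m.
Only numpy, scipy, OpenCV 4.12 (cv2) and the standard library are available. Lean on these libraries where they do the work, as an engineer would, in place of code of your own. Each camera call takes 0.05 s, during which the arm holds its last target. There are 200 camera calls.

## Working session

There is one attempt and no reset: what is moved stays moved. The work goes in short steps, Python scripts to look and compute and a shell command to move; the robot and the scene stay as the last step left them, time stands still between calls to the robot, and variables do not carry over. Pictures are saved under pics/ and viewed, about 8 in all and at most 12, crops included, and the job is handed in when it is done.

```bash
ls; mkdir -p pics
cat > h.py <<'E'
import numpy as np, cv2
from scipy.spatial.transform import Rotation as R
from workcell import bot
def T_wc(name, obs=None):
    m=bot.camera_model(name)
    T=np.eye(4)
    if name=="wrist":
        o=obs; T[:3,:3]=R.from_euler('xyz',o["tcp_rot"],degrees=True).as_matrix(); T[:3,3]=o["ee_pos"]
        return T@np.array(m["tool_from_camera"]), m
    Rm=cv2.Rodrigues(np.array(m["rvec"],float))[0]
    T[:3,:3]=Rm.T; T[:3,3]=-Rm.T@np.array(m["tvec"],float)
    return T,m
def cloud(name):
    o=bot.get_obs(); pic,d=bot.camera(name)
    T,m=T_wc(name,o)
    v,u=np.mgrid[0:420,0:560]
    P=np.stack([(u-m["cx"])/m["fx"]*d,(v-m["cy"])/m["fy"]*d,d],-1)@T[:3,:3].T+T[:3,3]
    P[d<=0]=np.nan
    return pic,P
def save(n,pic): cv2.imwrite(f"pics/{n}.png",cv2.cvtColor(pic,cv2.COLOR_RGB2BGR))
E
python3 - <<'E'
from h import *
o=bot.get_obs(); print({k:np.round(v,3).tolist() for k,v in o.items()})
ims=[]
for c in("top","side"):
    pic,P=cloud(c); np.savez(f"{c}.npz",pic=pic,P=P); ims.append(pic)
    for l in("jig","tile","case","flap","flap_bar","glaze_pot","clay_pot"):
        for r in bot.regions_of(c,l)[:1]:
            m=r["pixels"]; q=P[m]; q=q[~np.isnan(q[:,0])]
            np.save(f"m_{c}_{l}.npy",m)
            print(c,l,round(r["conf"],2),r["point"],m.sum(),np.round(np.median(q,0),3),np.round(q.min(0),3),np.round(q.max(0),3))
save("a",np.hstack([cv2.resize(i,(400,300)) for i in ims]))
save("top",ims[0])
E
```

```text
pics
{'time': 0.0, 'q': [64.973, 5.012, 10.034, 95.097, 0.0, 90.001], 'qd': [-0.017, 0.05, 0.048, 0.004, -0.064, 0.031], 'joint_efforts': [0.0, -52.038, 46.481, 0.016, 0.0, 0.0], 'ee_pos': [0.233, 0.498, 0.209], 'tcp_rot': [-90.0, 0.075, 64.972], 'wrist_force': [-0.766, -0.076, -0.478], 'torque': [-0.032, 0.016, -0.074], 'opening': 0.085}
top jig 0.75 [218.7, 335.7] 7421 [ 0.591 -0.186  0.008] [ 0.415 -0.373 -0.006] [ 0.722 -0.06   0.026]
top tile 0.7 [242.5, 380.7] 7912 [ 0.553 -0.221  0.017] [ 0.446 -0.332  0.004] [ 0.663 -0.114  0.023]
top case 0.77 [218.1, 183.1] 6022 [0.596 0.21  0.057] [ 0.477  0.117 -0.004] [0.694 0.322 0.064]
top flap 0.72 [218.3, 181.9] 5748 [0.597 0.212 0.057] [ 0.477  0.118 -0.002] [0.691 0.327 0.064]
top flap_bar 0.71 [215.4, 180.0] 5740 [0.597 0.213 0.057] [ 0.477  0.118 -0.003] [0.691 0.327 0.064]
top glaze_pot 0.91 [142.5, 245.9] 799 [0.764 0.082 0.068] [ 0.738  0.051 -0.003] [0.808 0.117 0.075]
top clay_pot 0.55 [141.1, 303.4] 637 [ 0.775 -0.052  0.06 ] [ 0.751 -0.079  0.006] [ 0.81  -0.025  0.065]
side jig 0.82 [194.5, 320.9] 4692 [ 0.581 -0.126  0.009] [ 0.412 -0.382 -0.003] [ 0.725 -0.058  0.024]
side tile 0.9 [173.5, 347.8] 4992 [ 0.549 -0.207  0.017] [ 0.445 -0.337  0.006] [ 0.664 -0.111  0.022]
side case 0.7 [305.0, 246.3] 10453 [0.59  0.241 0.057] [ 0.476  0.06  -0.003] [0.71  0.311 0.062]
side flap 0.73 [294.3, 248.4] 8252 [0.593 0.223 0.058] [ 0.475  0.117 -0.002] [0.688 0.311 0.062]
side flap_bar 0.84 [291.6, 246.5] 8115 [0.594 0.224 0.058] [ 0.476  0.063 -0.001] [0.71  0.309 0.062]
side glaze_pot 0.65 [218.6, 190.2] 1496 [0.761 0.099 0.057] [ 0.737 -0.027 -0.003] [0.85  0.115 0.073]
side clay_pot 0.74 [185.0, 219.0] 1020 [ 0.774 -0.038  0.047] [ 0.749 -0.163 -0.003] [ 0.846 -0.023  0.065]
```

```bash
cat >> h.py <<'E'
def rect(q):
    # robust min-area rect in xy; returns centre, size along (near-x, near-y), yaw deg
    c,s,a=cv2.minAreaRect((q[:,:2]*1000).astype(np.float32))
    b=cv2.boxPoints((c,s,a))
    e=b[1]-b[0]; f=b[2]-b[1]
    if abs(e[0])<abs(e[1]): e,f=f,e
    if e[0]<0: e=-e
    return np.round(c,1),np.round([np.linalg.norm(e),np.linalg.norm(f)],1),round(float(np.degrees(np.arctan2(e[1],e[0]))),2)
E
python3 - <<'E'
from h import *
for c in("top","side"):
    P=np.load(c+".npz")["P"]
    for l,z0,z1 in(("tile",.013,.021),("flap",.052,.064),("jig",.0045,.0105),("jig",.0175,.026)):
        m=np.load(f"m_{c}_{l}.npy")
        m=cv2.erode(cv2.morphologyEx(m.astype(np.uint8),cv2.MORPH_OPEN,np.ones((3,3))),np.ones((1,1)))>0
        z=P[...,2]; k=m&(z>z0)&(z<z1)
        print(c,l,k.sum(),rect(P[k]),np.round(np.median(z[k]),4))
E
```

```text
top tile 7617 (array([ 554.3, -221.7]), array([200.1, 201.3], dtype=float32), -5.6) 0.0169
top flap 5697 (array([579.8, 209.8]), array([196.7, 170.7], dtype=float32), 10.53) 0.0573
top jig 5018 (array([ 567.1, -213.7]), array([279.8, 280.4], dtype=float32), -6.36) 0.0077
top jig 1351 (array([ 580.6, -201.3]), array([248.2, 244.8], dtype=float32), -6.26) 0.02
side tile 4789 (array([ 553.7, -221.7]), array([200.4, 206.8], dtype=float32), -5.87) 0.0171
side flap 8184 (array([579.7, 208.3]), array([197.1, 173.3], dtype=float32), 10.88) 0.0575
side jig 2993 (array([ 566.5, -214. ]), array([280.5, 286.5], dtype=float32), -6.3) 0.008
side jig 1021 (array([ 640.7, -163. ]), array([165.8, 299.1], dtype=float32), 30.36) 0.0199
```

View pics/top.png

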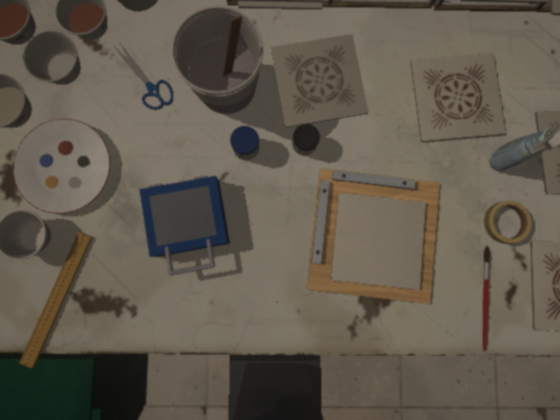

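View pics/a.png

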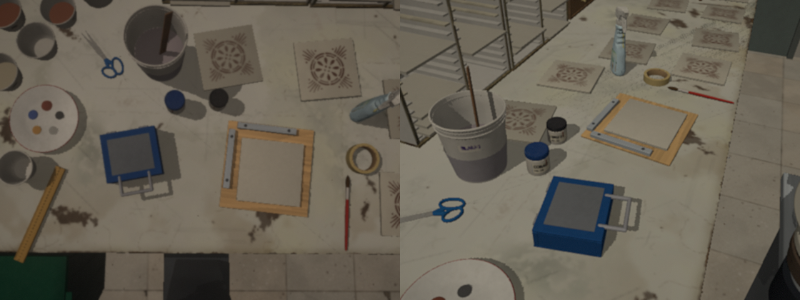

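```bash
python3 -m jog '[[0,0.5,-1.9,0,0,0,1],[0,1,-3.8,0,0,0,2],[0,1.4,-5.7,0,0,0,3],[0,1.8,-7.6,0,0,0,3.7],[0,2.3,-9.5,0,0,0,3.7]]' 40; python3 -c "
from h import *
print(bot.get_obs()['q'])"
```

```text
time: 1.3
ee_pos: [0.29, 0.2592, 0.2094]
tcp_rot: [-90.0, -0.0, 83.6]
wrist_force: [1.5, 0.2, 0.5]
opening: 0.0859
[ 4.17931015e+01 -1.68858896e+01 -9.92701830e+00  9.69191739e+01
 -4.95984200e-03  4.81451808e+01]
```

```bash
python3 -m jog '[[0,0.5,-1.9,0,0,0,0],[0,1,-3.8,0,0,0,0],[0,1.5,-5.7,-0.5,0,0,0],[0,2,-7.6,-1,0,0,0],[0,2.5,-9.5,-2,0,0,0]]'; python3 -m jog '[[0,0.4,-1.8,-0.5,0,0,0],[0,0.8,-3.6,-1,0,0,0],[0,1.2,-5.4,-1.8,0,0,0],[0,1.6,-7.2,-2.6,0,0,0],[0,2.0,-9.1,-3.6,0,0,0]]'; python3 -m jog '[[0,0,0,-1,0,0,0],[0,0,0,-1.6,0,0,0],[0,0,0,-1.8,0,0,0]]'
```

```text
time: 1.8
ee_pos: [0.3519, 0.0269, 0.1629]
tcp_rot: [-90.2, -0.0, 83.5]
wrist_force: [0.6, 1.2, -0.5]
opening: 0.0855
time: 2.3
ee_pos: [0.4005, -0.1965, 0.0743]
tcp_rot: [-90.1, 0.0, 83.4]
wrist_force: [2.4, 0.5, 0.3]
opening: 0.0853
time: 2.6
ee_pos: [0.3993, -0.1935, 0.028]
tcp_rot: [-89.9, -0.1, 83.5]
wrist_force: [0.4, -0.2, -0.2]
opening: 0.0852
```

```bash
python3 -m jog '[[0,0,-0.45,-0.4,0,0,0],[0,0,-0.45,-0.8,0,0,0],[0,0,-0.45,-0.9,0,0,0],[0,0,-0.45,-1.0,0,0,0],[0,0,-0.45,-1.0,0,0,0]]'; python3 -m jog '[[0,0,0,-0.08,0,0,0],[0,0,0,-0.16,0,0,0],[0,0,0,-0.16,0,0,0]]'
```

```text
time: 3.1
ee_pos: [0.4004, -0.2052, 0.0046]
tcp_rot: [-90.0, 0.0, 83.5]
wrist_force: [0.1, -1.5, 0.2]
opening: 0.0854
time: 3.4
ee_pos: [0.4002, -0.2053, 0.0004]
tcp_rot: [-90.0, -0.0, 83.5]
wrist_force: [0.6, 0.8, -0.4]
opening: 0.0855
```

```bash
python3 -m jog '[[0,0,0,-0.08,0,0,0],[0,0,0,-0.16,0,0,0],[0,0,0,-0.16,0,0,0]]'; python3 -m jog '[[0,0,0,-0.08,0,0,0],[0,0,0,-0.16,0,0,0],[0,0,0,-0.16,0,0,0]]'
```

```text
time: 3.7
ee_pos: [0.4001, -0.2053, -0.0038]
tcp_rot: [-90.0, -0.0, 83.5]
wrist_force: [-0.5, -0.7, -0.3]
opening: 0.0854
time: 4.0
ee_pos: [0.4001, -0.2053, -0.0078]
tcp_rot: [-90.0, -0.0, 83.5]
wrist_force: [0.3, -0.1, 0.6]
opening: 0.0856
```

```bash
python3 -m jog '[[0,0,0,0.25,0,0,0],[0,0.7,-0.08,0.25,0,0,0.03],[0,1.4,-0.15,0.25,0,0,0.03],[0,1.6,-0.18,0.25,0,0,0.03],[0,1.8,-0.2,0.25,0,0,0.03]]'; python3 -m jog '[[0,0.2,-0.022,0,0,0,0],[0,0.4,-0.044,0,0,0,0],[0,0.55,-0.06,0,0,0,0],[0,0.7,-0.077,0,0,0,0],[0,0.8,-0.088,0,0,0,0]]'
```

```text
time: 4.5
ee_pos: [0.4454, -0.2104, -0.001]
tcp_rot: [-90.0, -0.0, 83.6]
wrist_force: [-0.2, -0.2, 0.3]
opening: 0.0853
time: 5.0
ee_pos: [0.4655, -0.2126, -0.0012]
tcp_rot: [-90.0, 0.0, 83.6]
wrist_force: [0.1, -0.5, -0.5]
opening: 0.0854
```

Run:
```python
from h import *
pic,P=cloud("side")
r=bot.regions_of("side","tile")
m=r[0]["pixels"]; z=P[...,2]; k=m&(z>.013)&(z<.021); print(r[0]["conf"],k.sum(),rect(P[k]))
save("b",cv2.resize(pic[90:260,200:480],None,fx=2.8,fy=2.8))
```

```text
0.85 4264 (array([ 553.9, -222.4]), array([201.1, 208.7], dtype=float32), -5.54)
```

View pics/b.png

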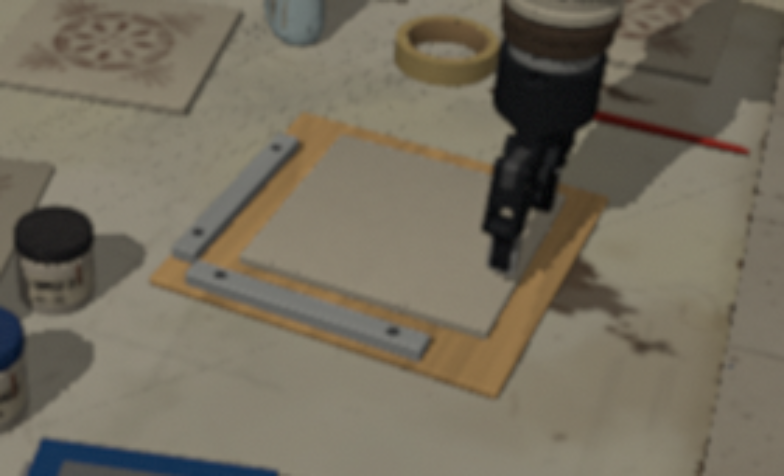

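```bash
for i in 1 2; do python3 -m jog '[[0,0,0,-0.03,0,0,0],[0,0,0,-0.06,0,0,0],[0,0,0,-0.06,0,0,0]]'; done
```

```text
time: 5.4
ee_pos: [0.4651, -0.2125, -0.0029]
tcp_rot: [-90.0, -0.0, 83.6]
wrist_force: [0.5, 0.1, 0.9]
opening: 0.0855
time: 5.7
ee_pos: [0.4652, -0.2125, -0.0044]
tcp_rot: [-90.0, -0.0, 83.6]
wrist_force: [0.1, -0.3, -0.8]
opening: 0.0852
```

```bash
for i in 1 2 ; do python3 -m jog '[[0,0,0,-0.04,0,0,0],[0,0,0,-0.08,0,0,0],[0,0,0,-0.08,0,0,0]]'; done
```

```text
time: 6.0
ee_pos: [0.4651, -0.2125, -0.0065]
tcp_rot: [-90.0, -0.0, 83.6]
wrist_force: [0.5, 0.3, -0.6]
opening: 0.0854
time: 6.3
ee_pos: [0.4652, -0.2126, -0.0084]
tcp_rot: [-90.0, -0.0, 83.6]
wrist_force: [-1.4, 0.2, 0.6]
opening: 0.0855
```

Run:
```python
from h import *
for c in("side","wrist"):
    pic,P=cloud(c)
    d=np.abs(P[...,:2]-[.465,-.2125])
    th=np.radians(-6.3); q=P.reshape(-1,3)-[.5841,-.2,0]
    jx=q[:,0]*np.cos(th)+q[:,1]*np.sin(th); jy=-q[:,0]*np.sin(th)+q[:,1]*np.cos(th)
    k=(q[:,2]>.004)&(q[:,2]<.08)&(np.abs(jx+116)<22)&(np.abs(jy+.025)<1) if 0 else (np.abs(jx+.116)<.022)&(np.abs(jy+.025)<.07)&(q[:,2]>.019)&(q[:,2]<.08)
    s=q[k]; print(c,k.sum(), np.histogram(s[:,2],bins=np.arange(.019,.082,.004)))
    if k.sum():
        lo=s[:,2]<.035; print("jx",np.round(np.percentile(jx[k][lo],[2,50,98]),3),"jy",np.round(np.percentile(jy[k][lo],[2,50,98]),3), "zmin",s[:,2].min())
    save("c_"+c,pic)
```

```text
side 267 (array([14,  3, 18, 15, 23, 26, 27, 29, 26, 21, 18,  8,  5, 12, 19]), array([0.019, 0.023, 0.027, 0.031, 0.035, 0.039, 0.043, 0.047, 0.051,
       0.055, 0.059, 0.063, 0.067, 0.071, 0.075, 0.079]))
jx [-0.129 -0.122 -0.095] jy [-0.075  0.003  0.029] zmin 0.019032606857459444
wrist 15764 (array([  13,    8,  322,  542,  678,  774,  810,  918,  972,  947,  680,
        991,  567, 1892, 3638]), array([0.019, 0.023, 0.027, 0.031, 0.035, 0.039, 0.043, 0.047, 0.051,
       0.055, 0.059, 0.063, 0.067, 0.071, 0.075, 0.079]))
jx [-0.128 -0.12  -0.107] jy [-0.074  0.001  0.024] zmin 0.01900450706078205
```

View pics/c_wrist.png

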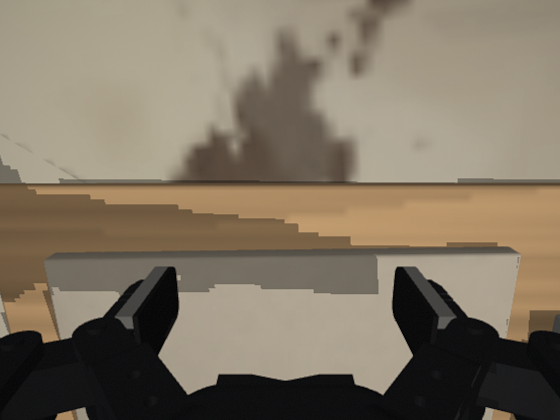

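```bash
python3 -m jog '[[0,0,0,-0.08,0,0,0],[0,0,0,-0.16,0,0,0],[0,0,0,-0.2,0,0,0],[0,0,0,-0.2,0,0,0]]';  for i in 1 2 ; do python3 -m jog '[[0,0,0,-0.03,0,0,0],[0,0,0,-0.06,0,0,0],[0,0,0,-0.06,0,0,0]]'; done
```

```text
time: 6.8
ee_pos: [0.4651, -0.2125, -0.0135]
tcp_rot: [-90.0, -0.0, 83.6]
wrist_force: [-0.1, 0.3, -1.3]
opening: 0.0857
time: 7.1
ee_pos: [0.4652, -0.2126, -0.0148]
tcp_rot: [-90.0, -0.0, 83.6]
wrist_force: [-0.1, -0.2, -0.2]
opening: 0.0853
time: 7.4
ee_pos: [0.4652, -0.2126, -0.0164]
tcp_rot: [-90.0, -0.0, 83.6]
wrist_force: [-0.1, 0.4, 0.7]
opening: 0.0854
```

```bash
for i in 1 2 ; do python3 -m jog '[[0,0,0,-0.02,0,0,0],[0,0,0,-0.05,0,0,0],[0,0,0,-0.05,0,0,0]]'; done
```

```text
time: 7.7
ee_pos: [0.4652, -0.2126, -0.0176]
tcp_rot: [-90.0, -0.0, 83.6]
wrist_force: [0.7, -0.7, 0.2]
opening: 0.0852
time: 8.0
ee_pos: [0.4653, -0.2126, -0.0182]
tcp_rot: [-90.0, 0.0, 83.6]
wrist_force: [-2.3, 0.8, 5.7]
opening: 0.0853
```

```bash
python3 -m jog '[[0,0,0,0.3,0,0,0],[0,-0.6,0.07,0.3,0,0,0],[0,-1.25,0.14,0.3,0,0,0],[0,-1.25,0.14,0.05,0,0,0],[0,-1.25,0.14,-0.19,0,0,0]]';  python3 -m jog '[[0,0,0,0,0,0,0],[0,0.15,-0.017,0,0,0,0],[0,0.3,-0.033,0,0,0,0],[0,0.5,-0.055,0,0,0,0],[0,0.7,-0.077,0,0,0,0]]'
```

```text
time: 8.5
ee_pos: [0.4346, -0.2093, -0.0235]
tcp_rot: [-90.1, 0.0, 83.6]
wrist_force: [0.6, 0.7, -0.1]
opening: 0.0856
time: 9.0
ee_pos: [0.4518, -0.2109, -0.0235]
tcp_rot: [-90.0, -0.0, 83.6]
wrist_force: [-2.0, 0.1, 1.4]
opening: 0.0854
```

```bash
python3 -m jog '[[0,0.15,-0.017,0,0,0,0],[0,0.3,-0.033,0,0,0,0],[0,0.45,-0.05,0,0,0,0],[0,0.6,-0.066,0,0,0,0],[0,0.65,-0.071,0,0,0,0]]';  python3 -m jog '[[0,0.04,-0.004,0,0,0,0],[0,0.08,-0.009,0,0,0,0],[0,0.08,-0.009,0,0,0,0]]'
```

```text
time: 9.5
ee_pos: [0.4681, -0.2128, -0.0236]
tcp_rot: [-90.0, 0.0, 83.6]
wrist_force: [-2.1, 0.8, 1.3]
opening: 0.085
time: 9.8
ee_pos: [0.4699, -0.213, -0.0235]
tcp_rot: [-90.0, -0.0, 83.6]
wrist_force: [-1.3, 0.5, 0.3]
opening: 0.0855
```

```bash
for i in 1 2 3; do python3 -m jog '[[0,0.04,-0.004,0,0,0,0],[0,0.06,-0.007,0,0,0,0],[0,0.06,-0.007,0,0,0,0]]'; done
```

```text
time: 10.1
ee_pos: [0.4713, -0.2132, -0.0235]
tcp_rot: [-90.0, -0.0, 83.6]
wrist_force: [-1.7, -0.6, -0.4]
opening: 0.0859
time: 10.4
ee_pos: [0.4722, -0.2133, -0.0236]
tcp_rot: [-89.9, 0.0, 83.6]
wrist_force: [-5.6, -0.2, 1.3]
opening: 0.0854
time: 10.7
ee_pos: [0.4723, -0.2134, -0.0237]
tcp_rot: [-89.8, 0.0, 83.6]
wrist_force: [-13.7, 1.5, 5.7]
opening: 0.0853
```

```bash
python3 -m jog '[[0,-0.6,0.07,0,0,0,0],[0,-0.6,0.07,1,0,0,-1.7],[0,-0.6,0.07,2,0,0,-3.4],[0,0,-0.5,2.2,0,0,-5.1],[0,0.6,-1.3,2.2,0,0,-6.8]]'; python3 -m jog '[[0,0.6,-0.8,0,0,0,-1.7],[0,1.2,-1.6,0,0,0,-3.4],[0,1.8,-2.4,0,0,0,-5.1],[0,2.4,-3.2,0,0,0,-6.8],[0,3.2,-4.0,0,0,0,-8.5]]';  python3 -m jog '[[0,0,0,0,0,0,-1.7],[0,0,0,0,0,0,-2.7],[0,0,0,0,0,0,-2.7]]'
```

```text
time: 11.2
ee_pos: [0.4912, -0.2466, 0.0338]
tcp_rot: [-90.2, -0.1, 49.3]
wrist_force: [0.9, -0.0, 0.3]
opening: 0.0853
time: 11.7
ee_pos: [0.5702, -0.3471, 0.0317]
tcp_rot: [-90.0, -0.1, 6.8]
wrist_force: [-0.2, -0.3, 0.8]
opening: 0.0851
time: 12.0
ee_pos: [0.5698, -0.3463, 0.0313]
tcp_rot: [-90.0, -0.0, -6.4]
wrist_force: [0.1, 0.6, -0.2]
opening: 0.0855
```

```bash
python3 -m jog '[[0,0,0,-1,0,0,0],[0,0,0,-1.7,0,0,0],[0,0,0,-2.1,0,0,0],[0,0,0,-2.19,0,0,0],[0,0,0,-2.19,0,0,0]]';  python3 -m jog '[[0,0.022,0.2,0,0,0,0],[0,0.044,0.4,0,0,0,0],[0,0.066,0.6,0,0,0,0],[0,0.088,0.8,0,0,0,0],[0,0.11,1.0,0,0,0,0]]'; python3 -m jog '[[0,0.011,0.1,0,0,0,0],[0,0.022,0.2,0,0,0,0],[0,0.033,0.3,0,0,0,0],[0,0.033,0.3,0,0,0,0]]'
```

```text
time: 12.5
ee_pos: [0.5694, -0.3461, -0.0229]
tcp_rot: [-90.0, -0.0, -6.3]
wrist_force: [-0.1, -0.3, -0.4]
opening: 0.0856
time: 13.0
ee_pos: [0.5723, -0.3208, -0.0227]
tcp_rot: [-90.0, -0.0, -6.4]
wrist_force: [-0.2, -2.5, 1.1]
opening: 0.0855
time: 13.4
ee_pos: [0.5729, -0.313, -0.0234]
tcp_rot: [-90.0, 0.0, -6.4]
wrist_force: [-0.7, -1.1, -0.9]
opening: 0.0853
```

```bash
python3 -m jog '[[0,0.006,0.06,0,0,0,0],[0,0.011,0.1,0,0,0,0],[0,0.011,0.1,0,0,0,0]]'; for i in 1 2; do python3 -m jog '[[0,0.004,0.04,0,0,0,0],[0,0.007,0.06,0,0,0,0],[0,0.007,0.06,0,0,0,0]]'; done
```

```text
time: 13.7
ee_pos: [0.5731, -0.3121, -0.0233]
tcp_rot: [-90.1, -0.0, -6.4]
wrist_force: [-0.5, -6.5, -1.4]
opening: 0.0852
time: 14.0
ee_pos: [0.5731, -0.312, -0.0233]
tcp_rot: [-90.2, -0.0, -6.5]
wrist_force: [-0.7, -14.4, -2.7]
opening: 0.0849
time: 14.3
ee_pos: [0.5731, -0.3119, -0.0232]
tcp_rot: [-90.4, -0.0, -6.5]
wrist_force: [-0.9, -20.9, -2.2]
opening: 0.0854
```

```bash
python3 -m jog '[[0,-0.04,-0.4,0,0,0,0],[0,-0.04,-0.4,1.5,0,0,0],[0,-0.04,-0.4,3.5,0,0,0],[0,-0.04,0.6,5.5,0,0,0],[0,0,1.6,7.5,0,0,0]]';  python3 -m jog '[[0,0,0.4,0.5,0,0,0],[0,0,0.4,0.5,0,0,0]]'
python3 - <<'E'
from h import *
pic,P=cloud("wrist"); np.savez("w1.npz",pic=pic,P=P); save("d",pic)
E
```

```text
time: 14.8
ee_pos: [0.5727, -0.2727, 0.1551]
tcp_rot: [-89.9, 0.0, -6.4]
wrist_force: [0.6, 0.0, -0.2]
opening: 0.0857
time: 15.0
ee_pos: [0.5744, -0.2623, 0.1687]
tcp_rot: [-90.0, -0.2, -6.3]
wrist_force: [-0.2, -1.0, 0.3]
opening: 0.0857
```

View pics/d.png

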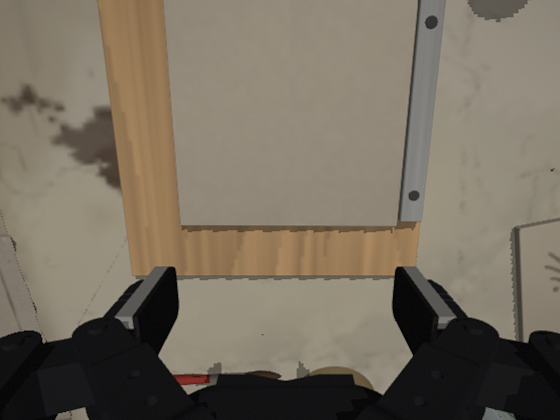

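```bash
python3 -m jog '[[0,-0.3,1.5,0,0,0,0],[0,-0.5,3,0,0,0,0],[0,-0.5,4,0,0,0,0],[0,-0.5,4.4,0,0,0,0],[0,-0.5,4.4,0,0,0,0]]'
python3 - <<'E'
from h import *
pic,P=cloud("wrist"); np.savez("w2.npz",pic=pic,P=P); save("e",pic)
r=bot.regions_of("wrist","tile"); 
th=np.radians(-6.3)
if r:
    k=r[0]["pixels"]&(np.abs(P[...,2]-.017)<.006); print(r[0]["conf"],rect(P[k]))
E
python3 -m jog '[[0.3,-0.6,1.9,0,0,0,0.7],[0.6,-1.2,3.8,0,0,0,1.4],[0.6,-1.6,5.7,0,0,0,2.1],[0.6,-1.9,7.6,0,0,0,2.8],[0.6,-2.2,9.5,0,0,0,3.4]]'; python3 -m jog '[[0.6,-0.3,1.8,0,0,0,0],[0.6,-0.7,3.6,0,0,0,0],[0.6,-0.76,4.3,0,0,0,0],[0.6,-0.76,4.3,0,0,0,0]]'
```

```text
time: 15.55
ee_pos: [0.5603, -0.1527, 0.1643]
tcp_rot: [-90.0, 0.2, -6.3]
wrist_force: [-0.5, 0.0, -0.3]
opening: 0.0856
0.91 (array([ 586.3, -200.3]), array([201.4, 202. ], dtype=float32), -6.4)
time: 16.15
ee_pos: [0.5057, 0.0846, 0.1658]
tcp_rot: [-90.0, 0.0, 10.6]
wrist_force: [1.8, -0.6, 0.1]
opening: 0.0342
time: 16.55
ee_pos: [0.487, 0.1929, 0.1655]
tcp_rot: [-90.0, 0.0, 10.7]
wrist_force: [0.5, 0.6, -0.1]
opening: 0.0341
```

View pics/e.png

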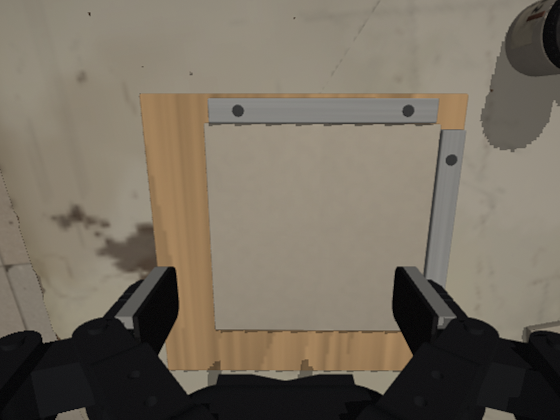

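Run:
```python
from h import *
pic,P=cloud("wrist"); np.savez("w3.npz",pic=pic,P=P); save("f",pic)
for l in("flap","case","flap_bar"):
    r=bot.regions_of("wrist",l)
    for x in r[:1]:
        k=x["pixels"]&(np.abs(P[...,2]-.056)<.008); print(l,x["conf"],k.sum(),rect(P[k]),np.median(P[k][:,2]))
    if r: np.save("mw_"+l+".npy",r[0]["pixels"])
# bar in case frame guess
th=np.radians(10.7); q=P.reshape(-1,3)-[.6029,.2136,0]
cx=q[:,0]*np.cos(th)+q[:,1]*np.sin(th); cy=-q[:,0]*np.sin(th)+q[:,1]*np.cos(th)
k=(np.abs(cx+.115)<.02)&(np.abs(cy)<.06)&(q[:,2]>.045)&(q[:,2]<.068)
print(k.sum()); 
for a in np.arange(-.05,.05,.01):
    s=k&(np.abs(cy-a)<.005)
    if s.sum()>5: print(round(a,3),s.sum(),np.round([cx[s].min(),np.median(cx[s]),cx[s].max(),q[s,2].max()],4))
```

```text
flap 0.83 42540 (array([582.9, 209.8]), array([199.9, 169.6], dtype=float32), 10.77) 0.05784981470372233
case 0.79 42295 (array([583.4, 209.9]), array([200.9, 169.5], dtype=float32), 10.77) 0.05785525391584717
flap_bar 0.94 42210 (array([583.3, 209.9]), array([200.7, 169.6], dtype=float32), 10.74) 0.05785773227102631
2115
-0.05 145 [-0.1203 -0.1072 -0.095   0.0615]
-0.04 289 [-0.1203 -0.1106 -0.095   0.0604]
-0.03 156 [-0.1203 -0.1155 -0.1105  0.0613]
-0.02 154 [-0.1203 -0.1155 -0.1106  0.0605]
-0.01 156 [-0.1203 -0.1155 -0.1107  0.0611]
0.0 162 [-0.1202 -0.1156 -0.1108  0.0613]
0.01 166 [-0.1202 -0.1156 -0.1109  0.0609]
0.02 171 [-0.1202 -0.1157 -0.111   0.0605]
0.03 170 [-0.1202 -0.1157 -0.111   0.0607]
0.04 325 [-0.1202 -0.1113 -0.095   0.0609]
```

View pics/f.png

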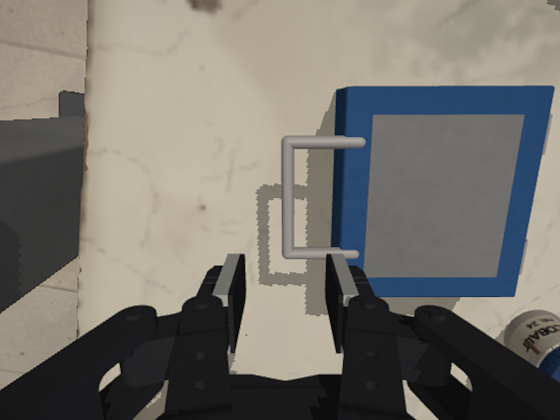

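```bash
python3 -m jog '[[0.6,0.08,0,-1.5,0,0,0],[0.6,0.08,0,-3,0,0,0],[0.6,0.08,0,-4.3,0,0,0],[0.6,0.08,0,-5.2,0,0,0],[0.6,0.08,0,-5.2,0,0,0]]'; python3 -m jog '[[1,0,0,0,0,0,0],[1,0,0,0,0,0,0],[1,0,0,0,0,0,0],[1,0,0,0,0,0,0],[1,0,0,0,0,0,0]]' 30
python3 - <<'E'
from h import *
th=np.radians(10.7)
o=bot.get_obs(); print(np.round(o["wrist_force"],1))
# waypoints: flap angle a, tool tilt t (fraction); shift of TCP from start in units, turn in units
r=np.hypot(.192,.004); a0=np.arctan2(.004,.192)
ex=np.array([np.cos(th),np.sin(th),0]); ey=np.array([-np.sin(th),np.cos(th),0]); ez=np.array([0,0,1.])
def W(a,t):
    b=-ex*r*np.cos(a+a0)+ez*r*np.sin(a+a0)
    d=ex*np.sin(t)-ez*np.cos(t)      # tool pointing
    return b+.019*d
p0=W(0,0)
prev=np.zeros(6)
tt=lambda a:min(a*40/98,40)
for a in range(0,106,4):
    t=np.radians(tt(a)); v=np.r_[(W(np.radians(a),t)-p0)/.025,-ey*np.degrees(t)/5]
    if a%20==0: base=v.copy() if a else np.zeros(6)
    ref=globals().get('ref',np.zeros(6))
    print(a,np.round(v-ref,2).tolist())
    if a%20==0: ref=v.copy()
E
```

```text
time: 17.25
ee_pos: [0.4872, 0.1896, 0.033]
tcp_rot: [-90.1, 0.3, 10.5]
wrist_force: [-0.6, 0.2, 0.4]
opening: 0.034
time: 17.75
ee_pos: [0.4892, 0.1919, 0.0369]
tcp_rot: [-90.0, -0.1, 10.6]
wrist_force: [0.2, -0.0, 3.1]
opening: -0.0003
[ 0.2 -0.   3.1]
0 [0.0, 0.0, 0.0, 0.0, -0.0, -0.0]
4 [0.05, 0.01, 0.54, 0.06, -0.32, 0.0]
8 [0.14, 0.03, 1.07, 0.12, -0.64, 0.0]
12 [0.26, 0.05, 1.6, 0.18, -0.96, 0.0]
16 [0.42, 0.08, 2.12, 0.24, -1.28, 0.0]
20 [0.61, 0.12, 2.62, 0.3, -1.6, 0.0]
24 [0.23, 0.04, 0.5, 0.06, -0.32, 0.0]
28 [0.49, 0.09, 0.98, 0.12, -0.64, 0.0]
32 [0.78, 0.15, 1.44, 0.18, -0.96, 0.0]
36 [1.11, 0.21, 1.88, 0.24, -1.28, 0.0]
40 [1.46, 0.28, 2.31, 0.3, -1.6, 0.0]
44 [0.38, 0.07, 0.4, 0.06, -0.32, 0.0]
48 [0.79, 0.15, 0.77, 0.12, -0.64, 0.0]
52 [1.22, 0.23, 1.11, 0.18, -0.96, 0.0]
56 [1.67, 0.32, 1.43, 0.24, -1.28, 0.0]
60 [2.14, 0.4, 1.71, 0.3, -1.6, 0.0]
64 [0.49, 0.09, 0.25, 0.06, -0.32, 0.0]
68 [0.99, 0.19, 0.47, 0.12, -0.64, 0.0]
72 [1.51, 0.29, 0.65, 0.18, -0.96, 0.0]
76 [2.04, 0.39, 0.8, 0.24, -1.28, 0.0]
80 [2.57, 0.49, 0.91, 0.3, -1.6, 0.0]
84 [0.54, 0.1, 0.08, 0.06, -0.32, 0.0]
88 [1.08, 0.2, 0.11, 0.12, -0.64, 0.0]
92 [1.63, 0.31, 0.12, 0.18, -0.96, 0.0]
96 [2.17, 0.41, 0.08, 0.24, -1.28, 0.0]
100 [2.7, 0.51, 0.0, 0.27, -1.44, 0.0]
104 [0.51, 0.1, -0.12, 0.0, 0.0, 0.0]
```

```bash
python3 -m jog '[[1,0,0,1,0,0,0],[0.6,0,0,1,0,0,0],[0.6,0,0,1,0,0,0],[0.6,0,0,1,0,0,0]]';  python3 -m jog '[[0.6,0,0,-0.6,0,0,0],[0.6,0,0,-1.2,0,0,0],[0.6,0,0,-1.7,0,0,0],[0.6,0,0,-1.9,0,0,0],[0.6,0,0,-1.9,0,0,0]]'; python3 -m jog '[[1,0,0,0,0,0,0],[1,0,0,0,0,0,0],[1,0,0,0,0,0,0],[1,0,0,0,0,0,0],[1,0,0,0,0,0,0]]' 30
```

```text
time: 18.15
ee_pos: [0.4885, 0.1917, 0.0607]
tcp_rot: [-90.0, 0.0, 10.6]
wrist_force: [-0.8, -0.2, 0.1]
opening: 0.0341
time: 18.65
ee_pos: [0.488, 0.1913, 0.0122]
tcp_rot: [-90.0, 0.1, 10.6]
wrist_force: [-0.1, -0.1, 0.5]
opening: 0.0342
time: 19.15
ee_pos: [0.489, 0.1918, 0.0142]
tcp_rot: [-90.0, -0.0, 10.6]
wrist_force: [-1.6, -0.4, 5.6]
opening: 0.0089
```

```bash
cat > w.py <<'E'
from h import *
th=np.radians(10.7); G=.041
r=np.hypot(.192,.004); a0=np.arctan2(.004,.192)
ex=np.array([np.cos(th),np.sin(th),0]); ey=np.array([-np.sin(th),np.cos(th),0]); ez=np.array([0,0,1.])
def W(a,t): return -ex*r*np.cos(a+a0)+ez*r*np.sin(a+a0)+G*(ex*np.sin(t)-ez*np.cos(t))
ref=np.zeros(6)
for i,a in enumerate([0,3,6,9,12,15,19,23,27,31,35,39,43,47,51,55,59,63,67,71,75,79,83,87,91,95,97,99,101,103,105]):
    t=np.radians(min(a*40/95,40)); v=np.r_[(W(np.radians(a),t)-W(0,0))/.025,-ey*np.degrees(t)/5]
    print(a,np.round(v-ref,2).tolist())
    if i%5==0: ref=v.copy()
E
python3 w.py
```

```text
0 [0.0, 0.0, 0.0, 0.0, -0.0, -0.0]
3 [0.05, 0.01, 0.4, 0.05, -0.25, 0.0]
6 [0.13, 0.02, 0.8, 0.09, -0.5, 0.0]
9 [0.22, 0.04, 1.2, 0.14, -0.74, 0.0]
12 [0.34, 0.06, 1.6, 0.19, -0.99, 0.0]
15 [0.48, 0.09, 1.99, 0.23, -1.24, 0.0]
19 [0.21, 0.04, 0.52, 0.06, -0.33, 0.0]
23 [0.46, 0.09, 1.02, 0.13, -0.66, 0.0]
27 [0.74, 0.14, 1.51, 0.19, -0.99, 0.0]
31 [1.05, 0.2, 1.98, 0.25, -1.32, 0.0]
35 [1.39, 0.26, 2.44, 0.31, -1.65, 0.0]
39 [0.37, 0.07, 0.43, 0.06, -0.33, 0.0]
43 [0.77, 0.15, 0.85, 0.13, -0.66, 0.0]
47 [1.2, 0.23, 1.23, 0.19, -0.99, 0.0]
51 [1.64, 0.31, 1.59, 0.25, -1.32, 0.0]
55 [2.12, 0.4, 1.92, 0.31, -1.65, 0.0]
59 [0.49, 0.09, 0.3, 0.06, -0.33, 0.0]
63 [1.0, 0.19, 0.57, 0.13, -0.66, 0.0]
67 [1.52, 0.29, 0.81, 0.19, -0.99, 0.0]
71 [2.06, 0.39, 1.02, 0.25, -1.32, 0.0]
75 [2.61, 0.49, 1.19, 0.31, -1.65, 0.0]
79 [0.56, 0.1, 0.14, 0.06, -0.33, 0.0]
83 [1.12, 0.21, 0.24, 0.13, -0.66, 0.0]
87 [1.68, 0.32, 0.3, 0.19, -0.99, 0.0]
91 [2.25, 0.42, 0.33, 0.25, -1.32, 0.0]
95 [2.81, 0.53, 0.32, 0.31, -1.65, 0.0]
97 [0.26, 0.05, -0.03, 0.0, 0.0, 0.0]
99 [0.52, 0.1, -0.08, 0.0, 0.0, 0.0]
101 [0.78, 0.15, -0.13, 0.0, 0.0, 0.0]
103 [1.04, 0.2, -0.19, 0.0, 0.0, 0.0]
105 [1.29, 0.24, -0.26, 0.0, 0.0, 0.0]
```

```bash
python3 -m jog '[[1,0.05,0.01,0.4,0.05,-0.25,0],[1,0.13,0.02,0.8,0.09,-0.5,0],[1,0.22,0.04,1.2,0.14,-0.74,0],[1,0.34,0.06,1.6,0.19,-0.99,0],[1,0.48,0.09,1.99,0.23,-1.24,0]]'; python3 -m jog '[[1,0.21,0.04,0.52,0.06,-0.33,0],[1,0.46,0.09,1.02,0.13,-0.66,0],[1,0.74,0.14,1.51,0.19,-0.99,0],[1,1.05,0.2,1.98,0.25,-1.32,0],[1,1.39,0.26,2.44,0.31,-1.65,0]]'
```

```text
time: 19.65
ee_pos: [0.5002, 0.1939, 0.0643]
tcp_rot: [-90.0, -6.3, 10.6]
wrist_force: [-5.0, 0.4, -1.3]
opening: 0.0085
time: 20.15
ee_pos: [0.5328, 0.2001, 0.1257]
tcp_rot: [-90.0, -14.5, 10.7]
wrist_force: [-17.1, -1.2, 8.4]
opening: 0.0085
```

```bash
python3 -m jog '[[1,0.28,0.05,0.48,0.06,-0.33,0],[1,0.66,0.12,0.92,0.13,-0.66,0],[1,1.07,0.2,1.31,0.19,-0.99,0]]'; python3 -m jog '[[1,0.44,0.08,0.36,0.06,-0.33,0],[1,0.92,0.17,0.69,0.12,-0.66,0]]'
```

```text
time: 20.45
ee_pos: [0.5629, 0.2058, 0.1587]
tcp_rot: [-90.0, -19.9, 10.6]
wrist_force: [-5.4, 2.3, 3.3]
opening: 0.0087
time: 20.65
ee_pos: [0.5862, 0.2101, 0.1762]
tcp_rot: [-90.0, -23.3, 10.6]
wrist_force: [-3.1, 1.9, 0.6]
opening: 0.0085
```

```bash
python3 -m jog '[[1,0.48,0.09,0.31,0.06,-0.33,0],[1,0.98,0.19,0.59,0.13,-0.66,0],[1,1.49,0.29,0.84,0.19,-0.99,0]]'; python3 -m jog '[[1,0.53,0.1,0.21,0.06,-0.33,0],[1,1.07,0.2,0.38,0.12,-0.66,0]]'
```

```text
time: 20.95
ee_pos: [0.6237, 0.2172, 0.1964]
tcp_rot: [-90.0, -28.3, 10.6]
wrist_force: [-0.9, 2.4, -1.7]
opening: 0.0087
time: 21.15
ee_pos: [0.6506, 0.2222, 0.2057]
tcp_rot: [-90.0, -31.7, 10.6]
wrist_force: [-3.6, 3.8, 3.3]
opening: 0.0087
```

```bash
python3 -m jog '[[1,0.55,0.1,0.14,0.06,-0.33,0],[1,1.11,0.2,0.24,0.13,-0.66,0],[1,1.67,0.31,0.3,0.19,-0.99,0]]'; python3 -m jog '[[1,0.57,0.1,0.03,0.06,-0.33,0],[1,1.13,0.2,0.03,0.12,-0.66,0]]'
```

```text
time: 21.45
ee_pos: [0.6923, 0.23, 0.213]
tcp_rot: [-90.0, -36.7, 10.6]
wrist_force: [-3.0, 3.8, -1.3]
opening: 0.0083
time: 21.65
ee_pos: [0.7204, 0.2353, 0.2137]
tcp_rot: [-90.0, -40.0, 10.6]
wrist_force: [-2.0, 5.1, 2.7]
opening: 0.0085
```

Now at ~95°; on to ~103°, then release and back off along the tool axis.

```bash
python3 -m jog '[[1,0.26,0.05,-0.03,0,0,0],[1,0.52,0.1,-0.08,0,0,0],[1,0.78,0.15,-0.13,0,0,0],[1,1.04,0.2,-0.19,0,0,0],[1,1.04,0.2,-0.19,0,0,0]]'
python3 - <<'E'
from h import *
pic,P=cloud("side"); save("g",pic); print(bot.get_obs()["q"])
E
```

```text
time: 22.15
ee_pos: [0.7462, 0.2402, 0.2086]
tcp_rot: [-90.0, -39.9, 10.6]
wrist_force: [0.1, 4.9, 1.9]
opening: 0.0085
[20.23914877 -3.06937048 -9.6964795  43.86509054 -6.1266571  97.39862137]
```

View pics/g.png

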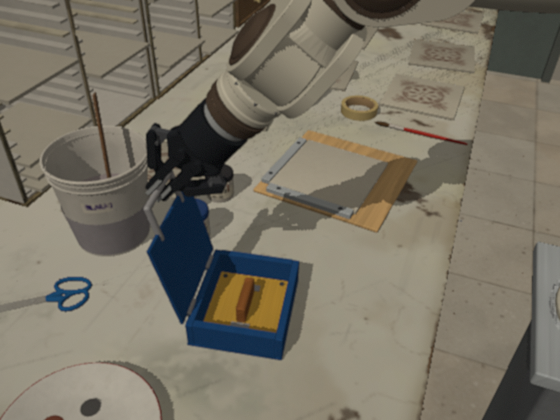

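```bash
python3 -m jog '[[0.6,0,0,0,0,0,0],[0.5,0,0,0,0,0,0],[0.5,0,0,0,0,0,0],[0.5,-0.4,-0.08,0.5,0,0,0],[0.5,-0.9,-0.17,1.1,0,0,0]]'; python3 -m jog '[[0.5,-0.6,-0.11,0.7,0,0,0],[0.5,-1.2,-0.23,1.4,0,0,0],[0.5,-2,-0.4,1.4,-0.3,1.5,0],[0.5,-3,-0.6,1.4,-0.6,3,0],[0.5,-3.8,-0.7,1.4,-0.9,4.6,0]]'
python3 - <<'E'
from h import *
th=np.radians(10.7)
for c in("side","top"):
    pic,P=cloud(c)
    r=bot.regions_of(c,"flap"); 
    print(c,[ (x["conf"],x["point"]) for x in r])
    if r:
        q=P[r[0]["pixels"]]; q=q[q[:,2]>.06]-[.6043,.2135,0]; cx=q[:,0]*np.cos(th)+q[:,1]*np.sin(th)-.075
        if len(q)>20: f=np.polyfit(q[:,2]-.05,cx,1); print("flap angle",90+np.degrees(np.arctan(f[0])))
    r=bot.regions_of(c,"plate")
    if r:
        m=r[0]["pixels"]; q=P[m]; a=q[np.abs(q[:,2]-.012)<.006]; g=q[(q[:,2]>.035)&(q[:,2]<.055)]
        print(c,r[0]["conf"],m.sum(),len(a) and rect(a),len(g),len(g)>5 and rect(g),len(g) and np.median(g,0))
    if c=="side": save("h",pic)
E
```

```text
time: 22.7
ee_pos: [0.722, 0.2349, 0.2356]
tcp_rot: [-90.0, -39.8, 10.6]
wrist_force: [0.7, -0.1, 0.1]
opening: 0.0428
time: 23.2
ee_pos: [0.6255, 0.2172, 0.2748]
tcp_rot: [-90.2, -16.4, 10.7]
wrist_force: [1.4, 0.8, 0.3]
opening: 0.0426
side [(0.89, [247.1, 177.6])]
flap angle 105.81038942146786
side 0.87 3736 (array([606.9, 199.4]), array([120.5, 120.8], dtype=float32), 11.07) 424 (array([577.2, 240.4]), array([ 97.7, 114.6], dtype=float32), -5.16) [0.60043775 0.2215211  0.04553926]
top [(0.89, [159.5, 174.6]), (0.2, [227.8, 369.5])]
flap angle 105.78233952520073
top 0.69 3206 (array([604.7, 215.9]), array([122.8, 141.1], dtype=float32), 10.86) 256 (array([626.3, 198.4]), array([ 67.6, 110. ], dtype=float32), 8.41) [0.60312944 0.21260797 0.0452366 ]
```

```bash
python3 -m jog '[[0.5,-0.3,-0.5,-0.8,-0.3,1.6,0],[0.5,-0.6,-1,-1.6,-0.61,3.22,0],[0.5,-0.84,-1.5,-2.4,-0.61,3.22,0],[0.5,-0.84,-1.5,-2.8,-0.61,3.22,0],[0.5,-0.84,-1.5,-2.8,-0.61,3.22,0]]'
python3 - <<'E'
from h import *
print(bot.get_obs()["ee_pos"],bot.get_obs()["tcp_rot"])
pic,P=cloud("wrist"); save("i",pic); np.savez("w4.npz",pic=pic,P=P)
r=bot.regions_of("wrist","plate")
for x in r[:1]:
    m=cv2.morphologyEx(x["pixels"].astype(np.uint8),cv2.MORPH_OPEN,np.ones((5,5)))>0; q=P[m]; a=q[np.abs(q[:,2]-.012)<.006]; g=q[(q[:,2]>.038)&(q[:,2]<.055)]
    print(x["conf"],m.sum(),rect(a),len(g),len(g)>5 and rect(g),np.median(g,0))
E
```

```text
time: 24.0
ee_pos: [0.6059, 0.1802, 0.2006]
tcp_rot: [-90.2, -0.1, 10.7]
wrist_force: [-0.1, -0.6, 0.6]
opening: 0.0432
[0.60593383 0.18020064 0.20062169] [-90.19437048  -0.13878013  10.69487121]
0.74 18306 (array([605.5, 213.8]), array([123. , 142.2], dtype=float32), 10.47) 1458 (array([605.2, 213.9]), array([15.8, 69.4], dtype=float32), 10.61) [0.60462771 0.21617505 0.04597037]
```

View pics/i.png

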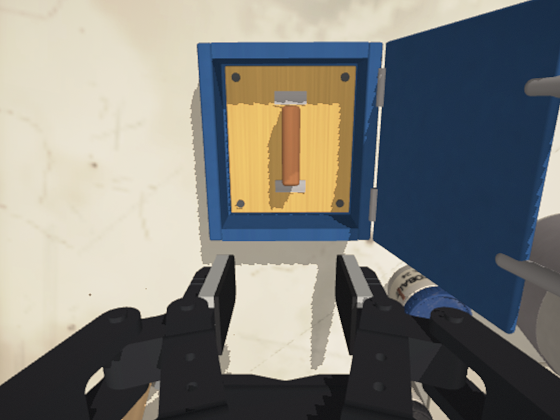

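```bash
python3 -m jog '[[0.5,-0.03,1.35,-0.5,0,0,0],[0.5,-0.03,1.35,-2,0,0,0],[0.5,-0.03,1.35,-3.5,0,0,0],[0.5,-0.03,1.35,-4.8,0,0,0],[0.5,-0.03,1.35,-5.8,0,0,0]]'; python3 -m jog '[[0.5,0,0,-0.8,0,0,0],[0.5,0,0,-1.5,0,0,0],[0.5,0,0,-2.1,0,0,0],[0.5,0,0,-2.45,0,0,0],[0.5,0,0,-2.45,0,0,0]]'
```

```text
time: 24.6
ee_pos: [0.6058, 0.215, 0.0576]
tcp_rot: [-90.2, -0.3, 10.8]
wrist_force: [0.3, -0.2, 0.5]
opening: 0.0423
time: 25.1
ee_pos: [0.6057, 0.2143, -0.0051]
tcp_rot: [-90.2, -0.1, 10.7]
wrist_force: [-1.3, -0.6, -0.4]
opening: 0.0431
```

```bash
python3 -m jog '[[1,0,0,0,0,0,0],[1,0,0,0,0,0,0],[1,0,0,0,0,0,0],[1,0,0,0,0,0,0],[1,0,0,0,0,0,0]]' 60; python3 -m jog '[[1,0,0,0.2,0,0,0],[1,0,0,0.6,0,0,0],[1,0,0,1.2,0,0,0],[1,0,0,2,0,0,0],[1,0,0,3,0,0,0]]'
```

```text
time: 25.6
ee_pos: [0.6068, 0.2145, -0.0038]
tcp_rot: [-90.2, -0.2, 10.7]
wrist_force: [-1.6, -0.4, 6.6]
opening: 0.0152
time: 26.1
ee_pos: [0.6057, 0.214, 0.0708]
tcp_rot: [-90.2, -0.0, 10.7]
wrist_force: [-0.0, -0.2, -1.2]
opening: 0.0152
```

```bash
python3 -m jog '[[1,0,-0.5,0.6,0,0,0],[1,0,-1.4,1.2,0,0,-0.3],[1,-0.1,-2.6,1.4,0,0,-0.7],[1,-0.15,-3.8,1.4,0,0,-1],[1,-0.2,-5,1.4,0,0,-1.4]]'; python3 -m jog '[[1,-0.1,-1.2,0,0,0,-0.4],[1,-0.15,-2.4,0,0,0,-0.8],[1,-0.2,-3.6,0,0,0,-1.2],[1,-0.25,-4.8,0,0,0,-1.6],[1,-0.3,-6,0,0,0,-2]]'; python3 -m jog '[[1,-0.1,-1.2,0,0,0,0],[1,-0.15,-2.4,0,0,0,0],[1,-0.2,-3.6,-0.1,0,0,0],[1,-0.25,-4.8,-0.3,0,0,0],[1,-0.3,-5.5,-0.6,0,0,0]]';  python3 -m jog '[[1,0,0,-0.1,0,0,0],[1,0,0,-0.1,0,0,0],[1,0,0,-0.1,0,0,0]]'
```

```text
time: 26.6
ee_pos: [0.601, 0.0873, 0.1057]
tcp_rot: [-90.2, -0.1, 3.6]
wrist_force: [0.6, -0.5, -2.2]
opening: 0.0147
time: 27.1
ee_pos: [0.5931, -0.0628, 0.1054]
tcp_rot: [-90.2, -0.1, -6.4]
wrist_force: [-0.3, -0.1, -1.7]
opening: 0.0151
time: 27.6
ee_pos: [0.5857, -0.2011, 0.0904]
tcp_rot: [-90.2, -0.1, -6.4]
wrist_force: [-0.5, -0.2, -1.3]
opening: 0.0147
time: 27.9
ee_pos: [0.5861, -0.1975, 0.0874]
tcp_rot: [-90.2, -0.1, -6.2]
wrist_force: [0.1, -0.3, -1.6]
opening: 0.0151
```

```bash
python3 -m jog '[[1,-0.02,-0.11,0,0.04,0,-0.02],[1,-0.02,-0.11,0,0.04,0,-0.02],[1,-0.02,-0.11,0,0.04,0,-0.02]]'
python3 - <<'E'
from h import *
ims=[]
for c in("side","top","wrist"):
    pic,P=cloud(c); ims.append(pic)
    for l in("plate","tile","flap"):
        r=bot.regions_of(c,l)
        for x in r[:1]:
            m=cv2.morphologyEx(x["pixels"].astype(np.uint8),cv2.MORPH_OPEN,np.ones((3,3)))>0
            q=P[m]; q=q[q[:,2]==q[:,2]]
            z=np.median(q[:,2]); a=q[np.abs(q[:,2]-z)<.005]
            print(c,l,round(x["conf"],2),len(a),round(z,4),rect(a) if len(a)>20 else '')
            if l=="plate" and len(a)>50: 
                A=np.c_[a[:,:2],np.ones(len(a))]; print("  slope deg",np.degrees(np.linalg.lstsq(A,a[:,2],rcond=None)[0][:2]))
save("j",np.hstack([cv2.resize(i,(400,300)) for i in(ims[0],ims[2])]))
print(bot.get_obs()["ee_pos"])
E
```

```text
time: 28.2
ee_pos: [0.5857, -0.2007, 0.0875]
tcp_rot: [-90.0, -0.1, -6.4]
wrist_force: [-0.3, -0.1, -1.8]
opening: 0.0152
side plate 0.77 1666 0.1036 (array([ 584. , -200.3]), array([121. , 145.1], dtype=float32), -6.15)
  slope deg [-0.08306496  0.0669357 ]
side tile 0.73 4061 0.0171 (array([ 584. , -199.9]), array([203.8, 203.2], dtype=float32), -6.01)
side flap 0.67 390 0.1391 (array([702.3, 234.1]), array([  7.2, 168.2], dtype=float32), 10.26)
top plate 0.73 1927 0.1033 (array([ 584.9, -193.6]), array([119.9, 128.5], dtype=float32), -6.47)
  slope deg [-0.02598207  0.21056413]
top tile 0.9 3241 0.0168 (array([ 584.1, -196.6]), array([200., 193.], dtype=float32), -6.34)
wrist plate 0.8 47494 0.1036 (array([ 586.2, -195.6]), array([119.9, 128.7], dtype=float32), -6.33)
  slope deg [-0.05521085  0.26377291]
wrist tile 0.71 20353 0.0172 (array([ 587.4, -188.2]), array([202. , 175.2], dtype=float32), -6.23)
[ 0.58552966 -0.20105427  0.0872223 ]
```

View pics/j.png

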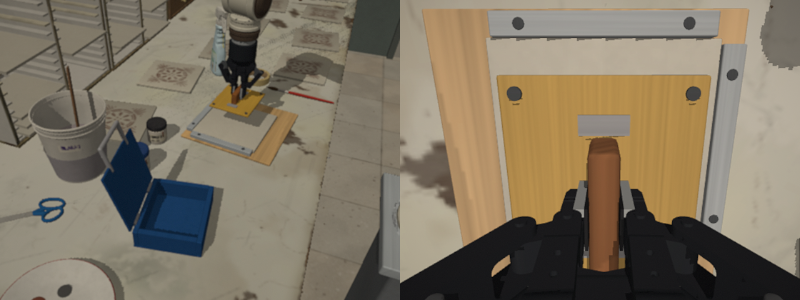

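```bash
python3 -m jog '[[1,0,0,0,0,0,0],[1,0,0,0,0,0,0],[1,0,0,0,0,0,0]]'; python3 -c "
from workcell import bot
print(bot.job_done())"
```

```text
time: 29.1
ee_pos: [0.5855, -0.2011, 0.0872]
tcp_rot: [-90.0, -0.0, -6.4]
wrist_force: [0.4, 0.2, -1.7]
opening: 0.0148
the job is handed in; nothing more can be done
None
```

I handed the job in at 29.1 s. The tile is registered, the flap is open, and the plate is held over the tile. No verdict is reported, so this rests on my own last checks.

- **Tile:** I pushed it onto both fences until the contact force rose to about 14 N at the back fence and 21 N at the side fence. The wrist picture shows no gap at either fence. The tile's measured turn is about -6.3°, which matches the jig.
- **Flap:** I opened it by the bar and let go past upright. The side and top cameras both measured about 106° (1.85 rad), on its stop. The last picture still shows it open.
- **Plate:** It is gripped with 60 N. The underside is about 80 mm above the tile, centred within about 1 mm, square within about 0.2° and level within about 0.3°.
- **Pots:** I did not go near them, and they look unmoved in the last side picture. I did not measure their positions again.

Two things did not go as planned:

- **Finger length:** The fingertips turned out about 22 mm shorter than the stated TCP, and 35 mm shorter when open. My first push therefore passed over the tile without moving it. The first pinch closed on top of the bar, with about 3 N. I corrected both.
- **Camera disagreement:** The cameras differ by about 2–3 mm on where the tile lies in x. They agree on the plate's offset from the tile to about 1 mm.

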